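Choose the booth lamp and take a colour reading

TASK

On the viewing booth's keypad, gently press the second round key counted from the display window, and let it come back up; then press the round measuring key on top of the colour reader's tower and keep it down for a full second while it reads. Only touch with the fingertips: lift or shift nothing, press no other key, disturb nothing else, and finish with the hand withdrawn and both keys up.

Things in the scene. Friction and masses are not known exactly. Their poses are not given: they have to be found in the camera images.
- keypad: Fixed lamp keypad of the viewing booth: flat grey box 110 x 250 x 40 mm (x, y, z). Origin: centre of its underside, on the table; its z is up, its y runs along the row of keys towards the end with the dark display window (54 mm wide, centred at y = +88 mm). Four identical round grey keys, 22 mm across, stand 12 mm proud of the top in one row at x = 0 and y = +30, -12, -54 and -96 mm (42 mm apart). The key to press is the second counted from the window (y = -12 mm).
- lamp_key2_top (a point): Centre of the top face of the second lamp key from the window (the one to press); 52 mm above the table when up. It moves with the key.
- lamp_key2 (a joint): Travel of that key, m: 0 up, 0.008 bottomed. Spring return: about 1.6 N to start it, 4.8 N at the bottom. It registers at half travel (0.004).
- lamp_key1 (a joint): Travel of the lamp key nearest the window (leave alone); same as lamp_key2.
- lamp_key3 (a joint): Travel of the third lamp key from the window (leave alone); same.
- lamp_key4 (a joint): Travel of the fourth lamp key, farthest from the window (leave alone); same.
- reader: Loose hand-held colour reader, black, about 0.7 kg, lying on a fixed white sample board (200 x 130 x 4 mm). Origin: centre of its underside, on the board; z up, x along its length from the screen end to the round tower. Low body 60 mm wide and 40 mm high from x = -75 to +30 mm with screen; upright round tower 64 mm across, 58 mm high, centred at x = +43 mm, with the round measuring key on its top. It must stay where it lies.
- measure_key_top (a point): Centre of the top face of the round measuring key (22 mm across, 12 mm proud of the top of the tower of the colour reader); 74 mm above the table when up. It moves with the key.
- measure_key (a joint): Travel of the measuring key, m: 0 up, 0.008 bottomed; same spring as the lamp keys, registers at 0.004.
- menu_key (a joint): Travel of the oblong menu key of the colour reader, at x = -55 mm behind its screen, top 50 mm above the underside of the reader (leave alone).
- glossmeter: Loose gloss meter (leave alone): plain black oblong block 140 x 54 x 56 mm without a tower, on the other white sample board. Origin: centre of its underside; x along its length.
- gloss_key (a joint): Travel of the oblong key (26 x 14 mm) on top of the gloss meter at x = +35 mm, 12 mm proud (leave alone).
- loupe: Loose black loupe, 32 mm across, 38 mm high, standing beside the colour reader on its board, origin at the centre of its underside (leave alone).
- tile: Loose white calibration disc, 32 mm across, 10 mm high, beside the gloss meter on its board, origin at the centre of its underside (leave alone).
- mug: Loose white mug, 80 mm across, 95 mm high, at the far side of the table, origin at the centre of its underside (leave alone).
- jar: Loose jar, 64 mm across, 85 mm high, far side of the table, origin at the centre of its underside (leave alone).
- tape: Loose roll of tape lying flat, 96 mm across, 25 mm high, at the right, origin at the centre of its underside (leave alone).
- chips: Loose block of sample chips 90 x 60 x 45 mm, far side of the table, origin at the centre of its underside (leave alone).
Mind the look-alikes: they are no part of the job. Leave any pink or red look-alike of the reader alone.

How it is judged (in metres and radians):
On the way, in this order (a step that is already met when the one before it is completed fails the run):
1. the second lamp key from the window is pressed at least half way (value of joint lamp_key2 above 0.004 m), for 0.05 s.
2. that key has come back up (value of joint lamp_key2 below 0.0015 m), for 0.1 s.
3. the measuring key of the colour reader is held at least half way down for 0.8 s (value of joint measure_key above 0.004 m), for 0.8 s.
At the end, for the whole second after the job is handed in: Both pressed keys and all others are up again (within 1.5 mm); the colour reader and gloss meter lie level and at rest within 12 mm, the other loose things within 15 mm, of where they were (value of joint each of lamp_key2, measure_key, lamp_key1, lamp_key3, lamp_key4, menu_key, gloss_key below 0.0015 m and distance of each of reader, glossmeter from where it was at the start of the episode below 0.012 m and distance of each of loupe, tile, mug, jar, tape, chips from where it was at the start of the episode below 0.015 m and linear speed of reader below 0.02 m/s and angle between reader's own z axis and vertical below 0.05 rad); the robot touches nothing.
It fails at once if another key is pressed (more than 2.5 mm) (value of joint any of lamp_key1, lamp_key3, lamp_key4, menu_key, gloss_key above 0.0025 m).
It fails at once if the colour reader is shifted or lifted by more than 12 mm, or tipped (distance of reader from where it was at the start of the episode above 0.012 m or angle between reader's own z axis and vertical above 0.1 rad).
It fails at once if the gloss meter is shifted or lifted by more than 12 mm, or another loose thing by more than 15 mm (distance of glossmeter from where it was at the start of the episode above 0.012 m or distance of any of loupe, tile, mug, jar, tape, chips from where it was at the start of the episode above 0.015 m).
It fails at once if keypad or colour reader pushed with more than 25 N (contact force between any of the fingers, the arm and keypad above 25 N or contact force between any of the fingers, the arm and reader above 25 N).
It also fails if it takes over 48 s, if anything falls off the work surface, if the arm or the gripper's body presses on something with over 40 N, if the wrist force passes 120 N, or if a joint passes its speed limit or range.

ROBOT

A 6-joint arm with a two-finger parallel gripper is mounted at the origin on the work surface. World frame = base frame: x ahead of the robot, y to its left, z up, the work surface at z = 0. Lengths are in m, angles in degrees, forces in N, time in s.
With the tool pointing down it reaches from about 0.4 to 0.825 m from the base axis. Payload 7 kg.
Tool frame: the origin (TCP) lies at the centre of the arm's flange, where the gripper is bolted on; the fingertips stand 178 mm ahead of it and the grasp point (between the pads) lies 159 mm ahead of it (tip_reach is the distance from the TCP to the fingertips, in m); z points along the fingers, y is the line along which they close (so a half turn about z gives the same grasp; the last joint's range is limited). The gripper opens to 88 mm and grips with 3 to 60 N. Pads are 19 mm wide; open, the fingers measure 130 mm over their backs; the gripper's body (78 mm by 193 mm) begins 47 mm behind the grasp point.
Start: joints at [88.757, 20.546, 0.682, 0, -70.136, -16.507], TCP at [0.206, 0.643, 0.405] pointing down, gripper open.
Joint ranges: [-176.03, 176.03], [-82.01, 121.73], [-58.28, 71.71], [-173.87, 95.51], [-174.79, -0.11], [-173.66, 173.66]. Speed limits (degrees/s): [136.94, 136.94, 172.46, 180, 180, 180].

INTERFACE

Orientations are given as [roll, pitch, yaw] about the fixed x, y, z axes, in that order (R = Rz(yaw) Ry(pitch) Rx(roll)).
In Python, from plant import * gives the robot as it stands.
- The arm moves only by the shell command python3 -m handwheel 'ROWS'. ROWS is JSON, a list of rows, each a list of 7 numbers: the opening, from -1 (shut) to 1 (fully open), then the shift along the tool's x, y, z as a fraction of full scale, then the turn, a rotation vector about the tool's x, y, z as a fraction of full scale. A call has 1 to 5 rows; each row shifts and turns the commanded pose from where the row before left it, along the tool's axes as they then stand; what a row does not reach is not made up. Full scale, the value 1, is 0.025 m for a shift and 6 degrees for a turn. A row lasts 1/8 s, in which the tool goes at most 62.5 mm and 10.7 degrees, less where a joint would pass 70% of its speed; a pose out of reach is approached as far as the arm can. A call with a number of a shift or a turn outside -1 to 1 is refused whole. A call with a gripper value outside its range is refused whole. The fingers move at their own pace and stop on an object; the grip force is fixed at half the most. Time passes only in rows, so rows that do not move let the fingers close. It gives the time, the measured TCP pose, the force, the opening and the grip force at its end, in the units of the state.
- get_obs(): the state, without advancing time (a new reading comes with each control period).
- snapshot(name): name is "scene" or "top" or "wrist"; returns a dict with "color" (384x512x3 uint8, red, green, blue), "fx", "fy", "cx", "cy" (pixels), "R" (3x3) and "t" (3): a world point X has camera coordinates R X + t; the wrist camera has in their place "tool_from_camera" (4x4, takes a point from camera to tool coordinates, whose origin is the TCP and whose axes are the flange's). Camera axes: x right, y down, z forward; pixel columns grow to the right and rows downward; lengths in m; the calibration is good to about 2 mm. A picture is of the moment at which its call begins: read the wrist's pose just before it. There is no depth.
- close_job(): hands the job in; it is judged then, once.
The state is a dict: "clock": time; "joint_pos": joint angles; "qvel": joint speeds; "tau": joint torques, N m; "tool_pos": TCP position; "orientation": TCP orientation; "force": force on the tool from outside, world axes, zero at the start; "moment": the same for the moment, N m; "opening": finger opening in m; "gripper_force": force on a finger pad.
Only numpy, scipy, OpenCV 4.12 (cv2) and the standard library are available. Lean on these libraries where they do the work, as an engineer would, in place of code of your own. Each camera call takes 0.05 s, during which the arm holds its last target. There are 200 camera calls.

## Working session

There is one attempt and no reset: what is moved stays moved. The work goes in short steps, Python scripts to look and compute and a shell command to move; the robot and the scene stay as the last step left them, time stands still between calls to the robot, and variables do not carry over. Pictures are saved under pics/ and viewed, at most 10 in all, crops included, and the job is handed in when it is done.

```bash
mkdir -p pics
python3 - <<'E'
from plant import *
import cv2,numpy as np,pickle
o=get_obs();print({k:o[k] for k in("clock","tool_pos","orientation","opening","force")})
for n in("scene","top"):
    s=snapshot(n);pickle.dump(s,open(n+".pkl","wb"));cv2.imwrite(f"pics/{n}.png",s["color"][:,:,::-1])
    print(n,s["fx"],s["cx"],s["cy"],np.round(s["R"],3).tolist(),np.round(s["t"],3).tolist())
E
```

```text
{'clock': 0.0, 'tool_pos': array([0.20571476, 0.64269174, 0.40375195]), 'orientation': array([ 1.79909671e+02, -7.69010245e-03, -1.77548229e+01]), 'opening': 0.0872424132944373, 'force': array([ 0.35840974, -0.5691732 ,  0.45124219])}
scene 393.9765924066777 252.08249034193227 193.0474299184138 [[-0.23, 0.973, 0.017], [0.606, 0.157, -0.78], [-0.761, -0.169, -0.626]] [0.208, -0.24, 1.47]
top 358.3403597690703 253.73588898212964 187.95699121559022 [[-0.047, -0.999, -0.004], [-0.975, 0.047, -0.219], [0.219, -0.006, -0.976]] [-0.065, 0.558, 0.927]
```

View pics/top.png

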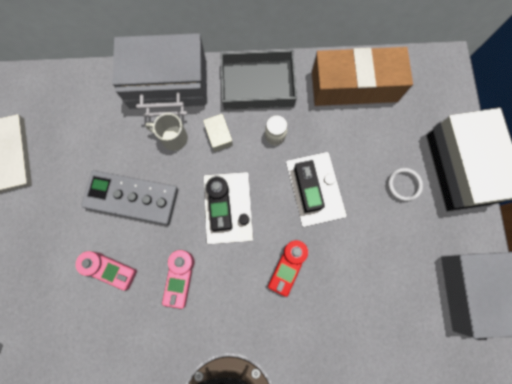

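View pics/scene.png

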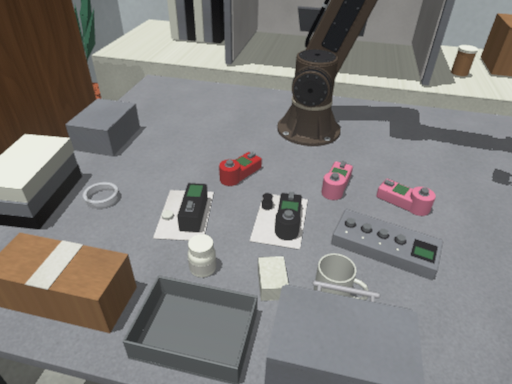

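In the top view, the possible targets are:
- black reader with a round tower at (217,187), which is the match
- glossmeter at (310,187), no tower
- pink look-alikes at (105,268) and (178,278)
- red look-alike at (290,267)

The keypad window is at (99,186), with keys at (119,193), (132,197), (147,200) and (161,203). The second key is the one near (132,197). Next I'll check both choices in a close crop.

Run:
```python
import cv2,numpy as np
t=cv2.imread("pics/top.png")[165:245,78:258];s=cv2.imread("pics/scene.png")[180:280,250:450]
a=cv2.resize(t,None,fx=4,fy=4,interpolation=cv2.INTER_CUBIC);b=cv2.resize(s,None,fx=3.6,fy=3.6,interpolation=cv2.INTER_CUBIC)[:270]
im=np.vstack([a,b[:, :720]]);print(im.shape);cv2.imwrite("pics/crop.png",im)
```

```text
(590, 720, 3)
```

View pics/crop.png

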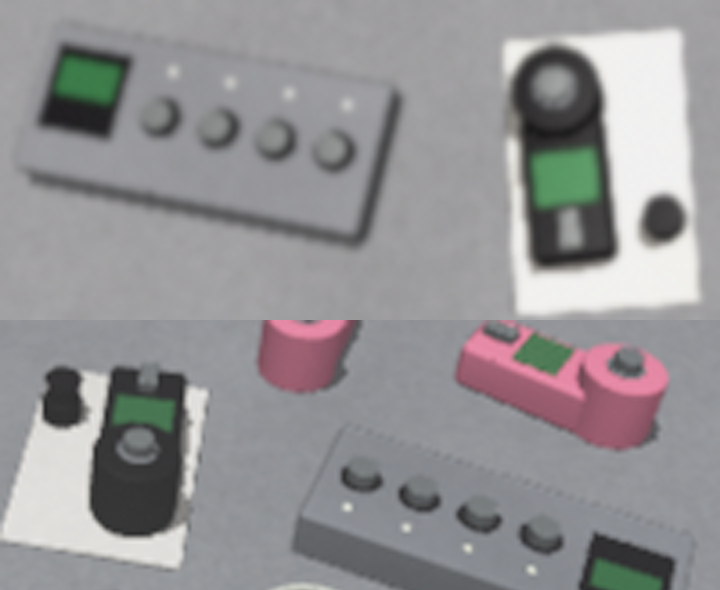

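```bash
cat > h.py <<'E'
import numpy as np,pickle
def ray(c,uv,z):
    C=-c["R"].T@c["t"]; d=c["R"].T@np.array([(uv[0]-c["cx"])/c["fx"],(uv[1]-c["cy"])/c["fy"],1])
    return C+d*(z-C[2])/d[2]
E
python3 - <<'E'
from h import *
T,S=[pickle.load(open(n+".pkl","rb")) for n in("top","scene")]
for n,c,p,z in [("k1",T,(118.1,193.4),.052),("k2",T,(132.6,195.6),.052),("k3",T,(146.9,198.6),.052),("k4",T,(161.6,201.6),.052),("k2",S,(383.5,231.9),.052),("k4",S,(350,220.7),.052),("m",T,(216.4,186.2),.074),("m",S,(288.3,212.4),.074),("body",T,(219.5,222),.05),("loupe",T,(243.5,219.5),.042)]:
    print(n,ray(c,p,z).round(4))
E
```

```text
k1 [0.5592 0.286  0.052 ]
k2 [0.551  0.2455 0.052 ]
k3 [0.5406 0.2056 0.052 ]
k4 [0.5301 0.1648 0.052 ]
k2 [0.5556 0.2505 0.052 ]
k4 [0.5348 0.1682 0.052 ]
m [0.5613 0.0101 0.074 ]
m [0.5676 0.0132 0.074 ]
body [0.4661 0.0065 0.05  ]
loupe [ 0.4709 -0.0591  0.042 ]
```

In the crop, the window is at the left end of the keypad and the second key is at (220,124), i.e. (132.6,195.6) in the top image. The black reader's tower key is at (555,86). The two views agree to about 5 mm: key 2 is near (0.553, 0.248) and the measuring key near (0.564, 0.012). I'll move over key 2 with the fingers shut, then turn yaw to about -103.5° so the fingers lie across the row.

```bash
python3 -m handwheel '[[-1,0.9,0.54,0,0,0,0],[-1,0.9,0.54,0,0,0,0],[-1,0.9,0.54,0,0,0,0],[-1,0.9,0.54,0,0,0,0],[-1,0.9,0.54,0,0,0,0]]'
python3 -m handwheel '[[-1,0.9,0.54,0,0,0,0],[-1,0.9,0.54,0,0,0,0],[-1,0.9,0.54,0,0,0,0],[-1,0.9,0.54,0,0,0,0],[-1,0.9,0.54,0,0,0,0]]'
python3 -m handwheel '[[-1,0.9,0.54,0,0,0,0],[-1,0.9,0.54,0,0,0,0],[-1,0.9,0.54,0,0,0,0],[-1,0.9,0.54,0,0,0,0],[-1,0.9,0.54,0,0,0,0]]'
python3 -m handwheel '[[-1,0.9,0.54,0,0,0,0],[-1,0.9,0.54,0,0,0,0],[-1,0.9,0.54,0,0,0,0],[-1,0.9,0.54,0,0,0,0],[-1,0.9,0.54,0,0,0,0]]'
python3 -m handwheel '[[-1,0,0,0,0,0,0.95],[-1,0,0,0,0,0,0.95],[-1,0,0,0,0,0,0.95],[-1,0,0,0,0,0,0.95],[-1,0,0,0,0,0,0.95]]'
python3 -m handwheel '[[-1,0,0,0,0,0,0.95],[-1,0,0,0,0,0,0.95],[-1,0,0,0,0,0,0.95],[-1,0,0,0,0,0,0.95],[-1,0,0,0,0,0,0.95]]'
python3 -m handwheel '[[-1,0,0,0,0,0,0.95],[-1,0,0,0,0,0,0.95],[-1,0,0,0,0,0,0.95],[-1,0,0,0,0,0,0.95],[-1,0,0,0,0,0,0.95]]'
python3 - <<'E'
from plant import *
import cv2,pickle
o=get_obs();s=snapshot("wrist");pickle.dump((o,s),open("w1.pkl","wb"))
print(o["clock"],o["tool_pos"],o["orientation"],o["opening"])
print(s["tool_from_camera"].round(3).tolist(),s["fx"],s["cx"],s["cy"])
cv2.imwrite("pics/w1.png",s["color"][:,:,::-1])
E
```

```text
clock: 0.72
tool_pos: [0.2937, 0.5426, 0.4049]
orientation: [-180.0, 0.0, -17.8]
force: [-0.5, -0.3, -0.6]
opening: 0.0431
gripper_force: 0.0
clock: 1.35
tool_pos: [0.38, 0.4443, 0.4047]
orientation: [-180.0, -0.0, -17.8]
force: [0.6, -0.0, 0.8]
opening: 0.0008
gripper_force: 0.0
clock: 1.98
tool_pos: [0.4664, 0.3456, 0.4047]
orientation: [-180.0, -0.0, -17.8]
force: [-0.0, 0.5, 1.5]
opening: 0.0002
gripper_force: 0.0
clock: 2.6
tool_pos: [0.5528, 0.247, 0.4046]
orientation: [180.0, -0.0, -17.7]
force: [0.3, -0.3, 0.1]
opening: 0.0004
gripper_force: 0.0
clock: 3.22
tool_pos: [0.5523, 0.2476, 0.4046]
orientation: [180.0, 0.0, -46.4]
force: [-0.1, -0.2, 0.0]
opening: 0.0004
gripper_force: 0.0
clock: 3.85
tool_pos: [0.5523, 0.2476, 0.4046]
orientation: [180.0, -0.0, -74.9]
force: [-0.9, 1.2, 0.6]
opening: 0.0006
gripper_force: 0.0
clock: 4.47
tool_pos: [0.5523, 0.2476, 0.4046]
orientation: [180.0, -0.0, -103.4]
force: [-0.7, 0.6, -0.4]
opening: 0.0006
gripper_force: 0.0
4.475 [0.55226205 0.2476361  0.40459371] [ 1.79996350e+02 -5.06505946e-03 -1.03440014e+02] 0.0005503817369028652
[[-0.001, -0.959, -0.284, 0.077], [1.0, -0.001, -0.0, 0.001], [0.0, -0.284, 0.959, 0.02], [0.0, 0.0, 0.0, 1.0]] 304.97623281018514 254.34000340526083 190.3831089969764
```

View pics/w1.png

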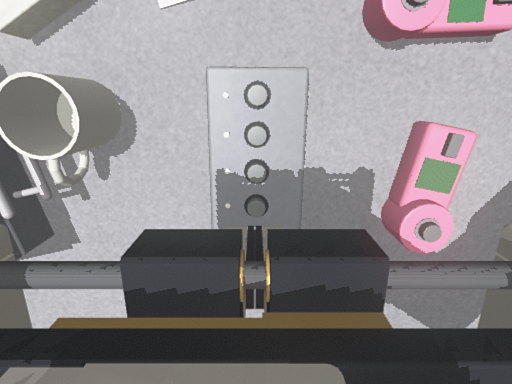

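The wrist view shows the key row running up the image. Key 4 is at (257,94), key 3 at (256,133), key 2 at (256.5,170.5) and key 1, nearest the hidden window, at (256.5,206).

```bash
cat >> h.py <<'E'
from scipy.spatial.transform import Rotation as Ro
def wray(o,s,uv,z):
    A=s["tool_from_camera"];R=Ro.from_euler("xyz",o["orientation"],degrees=True).as_matrix()
    C=R@A[:3,3]+o["tool_pos"]; d=R@A[:3,:3]@np.array([(uv[0]-s["cx"])/s["fx"],(uv[1]-s["cy"])/s["fy"],1])
    return C+d*(z-C[2])/d[2]
E
python3 - <<'E'
from h import *
o,s=pickle.load(open("w1.pkl","rb"))
R=Ro.from_euler("xyz",o["orientation"],degrees=True).as_matrix()
for p in [(257,94),(256.5,133),(256.5,170.5),(256.5,206)]:
    X=wray(o,s,p,.052);print(X.round(4),(R.T@(X-o["tool_pos"])).round(4))
E
```

```text
[0.529  0.1682 0.052 ] [0.0826 0.0041 0.3526]
[0.5388 0.2071 0.052 ] [0.0425 0.0037 0.3526]
[0.5484 0.2473 0.052 ] [0.0012 0.0037 0.3526]
[0.5581 0.2882 0.052 ] [-0.0408  0.0037  0.3526]
```

```bash
python3 -m handwheel '[[-1,0,0.12,1,0,0,0],[-1,0,0,1,0,0,0],[-1,0,0,1,0,0,0],[-1,0,0,1,0,0,0],[-1,0,0,1,0,0,0]]'
python3 -m handwheel '[[-1,0,0,0.6,0,0,0],[-1,0,0,0.5,0,0,0],[-1,0,0,0.3,0,0,0],[-1,0,0,0,0,0,0]]'
python3 - <<'E'
from plant import *
import cv2,pickle,numpy as np
o=get_obs();s=snapshot("wrist");t=snapshot("scene")
print(o["clock"],o["tool_pos"],o["force"])
a=cv2.resize(s["color"][100:384,100:412],None,fx=1.25,fy=1.25);b=cv2.resize(t["color"][180:280,330:440],(390,355),interpolation=cv2.INTER_CUBIC)
cv2.imwrite("pics/w2.png",np.hstack([a,b])[:,:,::-1])
E
```

```text
clock: 5.15
tool_pos: [0.5493, 0.2485, 0.279]
orientation: [-180.0, 0.0, -103.1]
force: [-0.6, -0.8, 0.1]
opening: 0.0001
gripper_force: 0.0
clock: 5.65
tool_pos: [0.5491, 0.2492, 0.2445]
orientation: [180.0, -0.0, -103.2]
force: [0.2, 1.1, 0.2]
opening: 0.0004
gripper_force: 0.0
5.65 [0.5491444  0.2491533  0.24446896] [0.19089379 1.13542916 0.24366043]
```

View pics/w2.png

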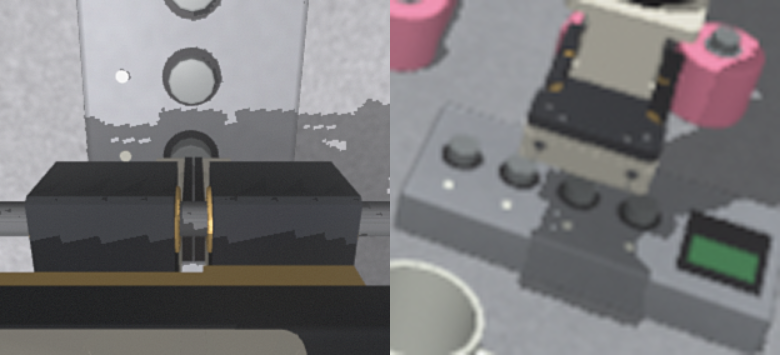

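Key 2 sits centred under the shut tips, which are about 14 mm above it. Pressing in small steps.

```bash
python3 -m handwheel '[[-1,0,0,0.25,0,0,0],[-1,0,0,0.2,0,0,0],[-1,0,0,0.1,0,0,0],[-1,0,0,0,0,0,0]]'
python3 -m handwheel '[[-1,0,0,0.08,0,0,0],[-1,0,0,0.06,0,0,0],[-1,0,0,0,0,0,0]]'
python3 -m handwheel '[[-1,0,0,0.06,0,0,0],[-1,0,0,0,0,0,0],[-1,0,0,0,0,0,0]]'
```

```text
clock: 6.25
tool_pos: [0.5491, 0.2492, 0.2307]
orientation: [180.0, -0.0, -103.2]
force: [0.2, -0.6, 0.4]
opening: 0.0004
gripper_force: 0.0
clock: 6.62
tool_pos: [0.5492, 0.2493, 0.2275]
orientation: [-180.0, 0.0, -103.2]
force: [-0.5, 0.4, 3.0]
opening: 0.0004
gripper_force: 1.3
clock: 7.0
tool_pos: [0.5492, 0.2492, 0.226]
orientation: [-180.0, 0.0, -103.3]
force: [-0.5, -0.1, 3.5]
opening: 0.0004
gripper_force: 1.6
```

```bash
python3 -m handwheel '[[-1,0,0,0.08,0,0,0],[-1,0,0,0,0,0,0],[-1,0,0,0,0,0,0]]'
```

```text
clock: 7.38
tool_pos: [0.5492, 0.2493, 0.224]
orientation: [-180.0, 0.0, -103.2]
force: [0.2, -0.3, 3.4]
opening: 0.0005
gripper_force: 2.0
```

```bash
python3 -m handwheel '[[-1,0,0,0.05,0,0,0],[-1,0,0,0,0,0,0],[-1,0,0,0,0,0,0]]'
```

```text
clock: 7.75
tool_pos: [0.5492, 0.2492, 0.2228]
orientation: [-180.0, 0.0, -103.2]
force: [0.1, -1.0, 3.9]
opening: 0.0006
gripper_force: 2.3
```

Key 2 travelled about 6 mm and the force matched its spring. Now I'll lift and cross to the reader at height.

```bash
python3 -m handwheel '[[-1,0,0,-0.3,0,0,0],[-1,0,0,-0.8,0,0,0],[-1,0,0,-1,0,0,0],[-1,0,0,-1,0,0,0],[-1,0,0,-1,0,0,0]]'
python3 -m handwheel '[[-1,0,0,-1,0,0,0],[-1,0,0,-1,0,0,0],[-1,0,0,-1,0,0,0],[-1,0.91,-0.27,0,0,0,0],[-1,0.91,-0.27,0,0,0,0]]'
python3 -m handwheel '[[-1,0.91,-0.27,0,0,0,0],[-1,0.91,-0.27,0,0,0,0],[-1,0.91,-0.27,0,0,0,0],[-1,0.91,-0.27,0,0,0,0]]'
python3 -m handwheel '[[-1,0.91,-0.27,0,0,0,0],[-1,0.91,-0.27,0,0,0,0],[-1,0.91,-0.27,0,0,0,0],[-1,0.91,-0.27,0,0,0,0],[-1,0,0,0,0,0,0]]'
python3 - <<'E'
from plant import *
import cv2,pickle
o=get_obs();s=snapshot("wrist");pickle.dump((o,s),open("w3.pkl","wb"))
cv2.imwrite("pics/w3.png",cv2.resize(s["color"][:,:,::-1],(768,576),interpolation=cv2.INTER_CUBIC))
E
```

```text
clock: 8.38
tool_pos: [0.5487, 0.249, 0.3257]
orientation: [179.9, -0.0, -103.3]
force: [0.6, -0.6, 0.2]
opening: 0.0003
gripper_force: 0.0
clock: 9.0
tool_pos: [0.5513, 0.2004, 0.3994]
orientation: [179.9, -0.0, -103.2]
force: [-0.5, -0.3, -0.8]
opening: 0.0005
gripper_force: 0.0
clock: 9.5
tool_pos: [0.5572, 0.1051, 0.3999]
orientation: [180.0, -0.0, -103.3]
force: [1.2, 0.1, -0.5]
opening: 0.0002
gripper_force: 0.0
clock: 10.12
tool_pos: [0.5624, 0.0101, 0.3998]
orientation: [180.0, -0.0, -103.4]
force: [0.1, 0.0, -0.9]
opening: -0.0001
gripper_force: 0.0
```

View pics/w3.png

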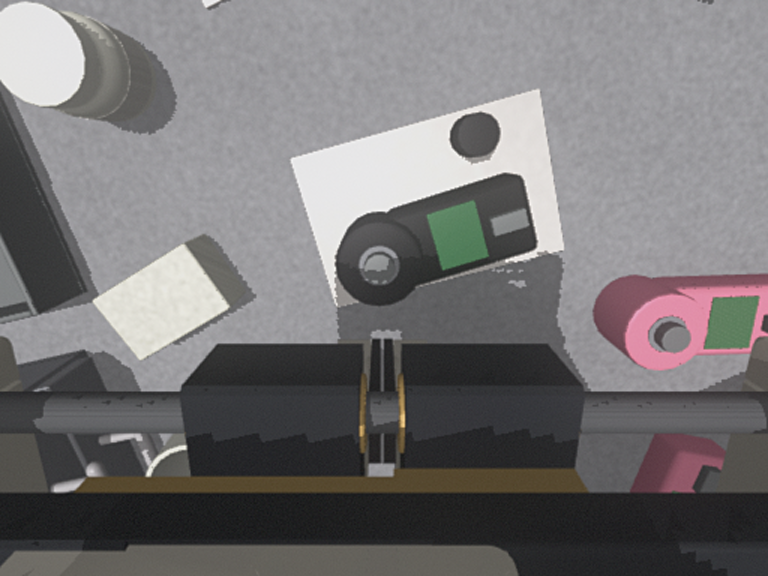

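The wrist view shows the black reader. The measuring key's top is at (378,264) in the enlarged picture, or (251.8,175.8) in the original.

Run:
```python
from h import *
o,s=pickle.load(open("w3.pkl","rb"))
R=Ro.from_euler("xyz",o["orientation"],degrees=True).as_matrix()
X=wray(o,s,(251.8,175.8),.074);print(o["tool_pos"],X.round(4),(R.T@(X-o["tool_pos"])).round(4))
```

```text
[0.56243009 0.01005858 0.39983809] [0.5631 0.0081 0.074 ] [ 0.0016 -0.0013  0.3258]
```

```bash
python3 -m handwheel '[[-1,0.05,-0.05,0.8,0,0,0],[-1,0,0,1,0,0,0],[-1,0,0,1,0,0,0],[-1,0,0,1,0,0,0],[-1,0,0,0.8,0,0,0]]'
python3 -m handwheel '[[-1,0,0,0.5,0,0,0],[-1,0,0,0.25,0,0,0],[-1,0,0,0.1,0,0,0],[-1,0,0,0,0,0,0]]'
python3 - <<'E'
from plant import *
import cv2,pickle,numpy as np
s=snapshot("wrist");t=snapshot("scene")
a=cv2.resize(s["color"][100:384,100:412],None,fx=1.25,fy=1.25);b=cv2.resize(t["color"][150:250,230:340],(390,355),interpolation=cv2.INTER_CUBIC)
cv2.imwrite("pics/w4.png",np.hstack([a,b])[:,:,::-1])
E
```

```text
clock: 10.8
tool_pos: [0.5634, 0.011, 0.284]
orientation: [180.0, -0.0, -103.2]
force: [0.4, -0.6, 0.4]
opening: 0.0006
gripper_force: 0.0
clock: 11.3
tool_pos: [0.5638, 0.0108, 0.2643]
orientation: [-180.0, 0.0, -103.2]
force: [-0.4, 0.0, 0.1]
opening: 0.0005
gripper_force: 0.0
```

View pics/w4.png

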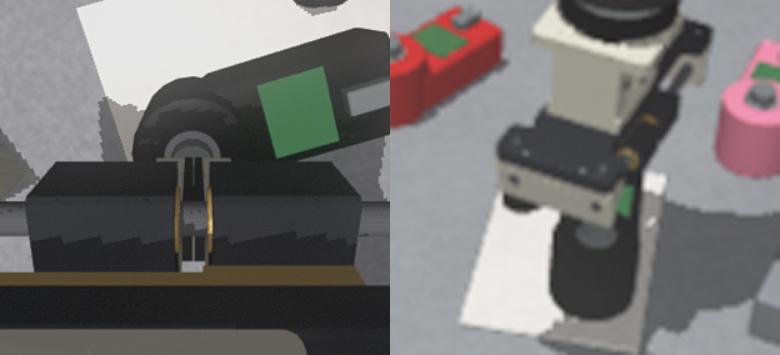

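The key is centred under the tips, which are about 12 mm above it. I'll nudge 2 mm along tool x and press.

```bash
python3 -m handwheel '[[-1,0.08,0,0.2,0,0,0],[-1,0,0,0.15,0,0,0],[-1,0,0,0.05,0,0,0],[-1,0,0,0,0,0,0]]'
python3 -m handwheel '[[-1,0,0,0.08,0,0,0],[-1,0,0,0.08,0,0,0],[-1,0,0,0,0,0,0]]'
python3 -m handwheel '[[-1,0,0,0.08,0,0,0],[-1,0,0,0.04,0,0,0],[-1,0,0,0,0,0,0]]'
```

```text
clock: 11.9
tool_pos: [0.5632, 0.0088, 0.2537]
orientation: [180.0, -0.0, -103.2]
force: [0.3, -0.8, 0.2]
opening: 0.0004
gripper_force: 0.0
clock: 12.28
tool_pos: [0.5633, 0.0089, 0.25]
orientation: [-180.0, 0.0, -103.2]
force: [-0.3, 1.0, 2.1]
opening: 0.0008
gripper_force: 1.2
clock: 12.65
tool_pos: [0.5633, 0.0089, 0.247]
orientation: [-180.0, 0.0, -103.2]
force: [0.7, 0.5, 4.0]
opening: 0.0002
gripper_force: 1.8
```

```bash
python3 -m handwheel '[[-1,0,0,0.05,0,0,0],[-1,0,0,0,0,0,0],[-1,0,0,0,0,0,0],[-1,0,0,0,0,0,0],[-1,0,0,0,0,0,0]]'
python3 -m handwheel '[[-1,0,0,0,0,0,0],[-1,0,0,0,0,0,0],[-1,0,0,0,0,0,0],[-1,0,0,0,0,0,0],[-1,0,0,0,0,0,0]]'
python3 -m handwheel '[[-1,0,0,0,0,0,0],[-1,0,0,0,0,0,0],[-1,0,0,-0.2,0,0,0],[-1,0,0,-0.4,0,0,0],[-1,0,0,-0.8,0,0,0]]'
python3 -m handwheel '[[-1,0,0,-1,0,0,0],[-1,0,0,-1,0,0,0],[-1,0,0,-1,0,0,0],[-1,0,0,-1,0,0,0],[-1,0,0,0,0,0,0]]'
python3 - <<'E'
from plant import *
import cv2,pickle,numpy as np
s=snapshot("wrist");t=snapshot("top")
cv2.imwrite("pics/w5.png",np.vstack([s["color"][:270],t["color"][60:320]])[:,:,::-1])
E
```

```text
clock: 13.28
tool_pos: [0.5633, 0.0089, 0.2457]
orientation: [-180.0, 0.0, -103.2]
force: [0.8, 0.8, 3.8]
opening: 0.0008
gripper_force: 2.1
clock: 13.9
tool_pos: [0.5633, 0.0089, 0.2457]
orientation: [-180.0, 0.0, -103.2]
force: [1.7, 0.8, 4.0]
opening: 0.0005
gripper_force: 2.1
clock: 14.52
tool_pos: [0.562, 0.0085, 0.2801]
orientation: [179.8, -0.1, -103.3]
force: [0.2, 0.4, 0.5]
opening: 0.0005
gripper_force: 0.0
clock: 15.15
tool_pos: [0.5629, 0.0087, 0.3827]
orientation: [-179.9, 0.1, -103.3]
force: [-0.3, -0.0, -0.3]
opening: 0.0005
gripper_force: 0.0
```

View pics/w5.png

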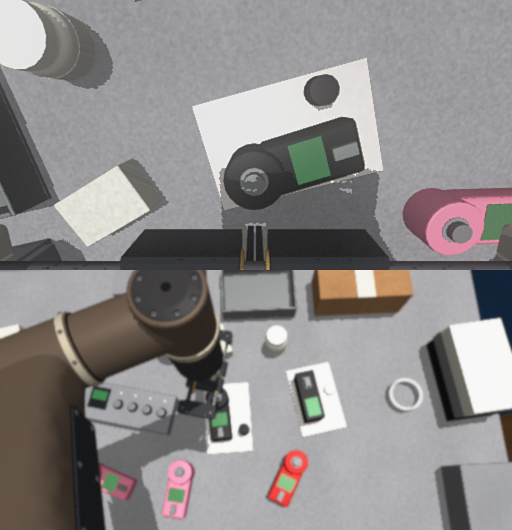

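The picture shows the reader still lying in place with its key up at (255,180), nothing else disturbed, and the hand withdrawn. Handing in.

```bash
python3 -c "
from plant import *
print(close_job())"
```

```text
the job is handed in; nothing more can be done
None
```

I pressed the second lamp key about 6 mm and let it back up. I then held the reader's measuring key down for about 1.5 s, withdrew the hand and handed the job in; the last picture showed nothing disturbed, but the hand-in gave no verdict.

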